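Set the free length of a cantilever test strip

TASK

Get the brass test strip ready for a bending test. Push it along its guide with a fingertip, never lifting it, until it sticks out over the front edge of the test block and the black gauge line across it lies right above that edge. Then push the red clamp lever over and down to its stop so that the strip is clamped there, disturb nothing else on the bench, and move clear.

Things in the scene. Friction and masses are not known exactly. Their poses are not given: they have to be found in the camera images.
- test_block: Dark blue-grey metal block 225 x 70 x 42 mm, fixed to the bench. Origin on the bench below the middle of its front edge; x points out over that edge, y across, z up. The flat top, 42 mm above the bench, runs from the edge (x = 0) back to x = -225 mm. Aluminium guide rails (x = -4 to -70 mm, 8 mm high, inner faces 32 mm apart) hold the strip straight; behind them the top is open.
- strip: Loose brass strip 180 x 30 x 5 mm, about 0.2 kg, lying flat on the block between the rails (1 mm play each side). Origin at the centre of its underside; x along its length toward its front end, z up. At the start its front end lies 5 to 30 mm behind the block's front edge; its tail stands on the open rear part of the block and can be pushed there.
- gauge_line (a point): Middle of the black line, 2.4 mm wide, across the top of the strip, 50 mm from the strip's front end and 130 mm from its tail end. Its axes are the strip's.
- strip_tail (a point): Middle of the tail end face of the strip (the end away from the block's front edge), 2.5 mm above the block's top. Its axes are the strip's.
- edge (a point): Middle of the top front edge of the block, over which the strip is to stick out; 42 mm above the bench. Its axes are the block's: x out over the edge.
- clamp (a joint): Clamp lever angle: 0 = open, leaning 0.10 rad past upright to the block's +y side; starts at 0 to 0.3, stays where left. Swings toward the block's -y side (to the robot); at its stop, 1.67, it is level along -y. Lever direction at q, block axes: y = -sin(q-0.10), z = cos(q-0.10). Its cam touches the strip from about 0.95, presses hardest at 1.50, then holds itself. About 5 N at the grip close it.
- lever_grip (a point): Point on the axis of the lever's red grip (15 mm diameter, from 45 to 95 mm from the pin), 70 mm from the pin.
- lever_pin (a point): Middle of the lever's pin, which lies along the block's x, 38 mm behind the front edge and 62 mm above the bench. It sits in an aluminium bridge over the strip: x = -19 to -57 mm of the block, 52 mm across, up to 76 mm above the bench, its underside 3 mm above the strip.
- hook_weight: Bystander: loose brass cylinder 32 mm in diameter with a wire hook, 57 mm high in all. Origin at the centre of its underside.
- caliper: Bystander: loose digital caliper 62 x 210 x 12 mm lying flat. Origin at the centre of its underside.
- timer: Bystander: loose white bench timer 70 x 62 x 21 mm. Origin at the centre of its underside.
- marker_red: Bystander: loose marker pen with a red cap, 14 x 135 x 15 mm, lying flat. Origin at the centre of its underside.

How it is judged:
By the outcome, as a careful person would: the job done as asked, in the order asked, and still so for the second after the job is handed in, with the robot touching nothing.
It also fails if it takes over 53 s, if anything falls off the work surface, if the arm or the gripper's body presses on something with over 40 N, if the wrist force passes 120 N, or if a joint passes its speed limit or range.

ROBOT

A 7-joint arm with a two-finger parallel gripper is mounted at the origin on a cart in front of the work surface, level with it; the furniture and walls round the work are solid. World frame = base frame: x ahead of the robot, y to its left, z up, the work surface at z = 0. Lengths are in m, angles in rad, forces in N, time in s.
With the tool pointing down it reaches from about 0.4 to 0.9 m from the base axis. Payload 5.5 kg.
Tool frame: the origin (TCP) lies midway between the tips of the shut fingers; the grasp point (between the pads) lies 19 mm behind it; x points along the fingers, y is the direction in which the jaws open and shut, and the axes are right-handed (so a half turn about x gives the same grasp; the last joint's range is limited). The gripper opens to 85 mm and grips with 20 to 120 N. Pads are 22 mm wide; open, the fingers measure 114 mm over their backs; the gripper's body (76 mm by 85 mm) begins 54 mm behind the grasp point. The pads swing forward as they close: fully open they stand 13 mm farther back than shut.
Start: joints at [0.263, 0.501, -0.427, 1.55, 0.221, 1.138, -0.21], TCP at [0.65, 0, 0.231] pointing down, gripper open.
Joint ranges: [-2.88, 2.88], [-0.31, 2.03], [-1.54, 1.56], [0.2, 2.42], [-1.41, 4.55], [0.19, 2.02], [-2.57, 2.57]. Speed limits (rad/s): [2.57, 2.57, 3.14, 3.14, 3.14, 3.14, 3.14].

INTERFACE

Orientations are given as a 3x3 rotation matrix whose columns are the frame's x, y, z axes.
In Python, from station import ctrl, hand, solve_ik, cams, workorder, current_clock, current_joint_positions, current_dq, current_joint_efforts, current_tcp_pos, current_ee_rot, current_contact_force, current_moment, current_width gives the robot as it stands. Calls block until the motion is done:
- ctrl.movep(position, orientation): joint-space move of the TCP to a pose.
- ctrl.line_to(position, ori=None, speed=0.15, until_force=None): straight line of the TCP; ori=None keeps the orientation; speed is the mean speed in m/s. With until_force (N) it stops when the force on the tool has changed by that much, and returns True; else False.
- ctrl.set_joints(angles): joint-space move.
- hand.command_gripper(opening, strength=None): finger opening in m; strength is the grip in N (None keeps the last); returns when the fingers have stopped.
- ctrl.wait(seconds).
- solve_ik(position, orientation): joint angles nearest the present ones, or None.
- cams.get_image(name): name is "scene" or "side" or "wrist"; returns a dict with "image" (400x640x3 uint8, blue, green, red), "fx", "fy", "cx", "cy" (pixels), "D" ([k1, k2, p1, p2, k3] as OpenCV has them; the pictures are not rectified), "world_from_camera" (4x4, takes a point from camera to world coordinates). Camera axes: x right, y up, looking along -z (the intrinsics and any distortion apply to the point x, -y, -z); pixel columns grow to the right and rows downward; lengths in m; the calibration is good to about 2 mm. A picture is of the moment at which its call begins. There is no depth.
A pose or a line that the arm cannot do raises ctrl.PlanningError and nothing moves.
- workorder.job_done(): hands the job in, once; it reports no verdict.
Readings, each from a call of its own:
- current_clock(): time.
- current_joint_positions(): joint angles.
- current_dq(): joint speeds.
- current_joint_efforts(): joint torques, N m.
- current_tcp_pos(): TCP position.
- current_ee_rot(): TCP orientation.
- current_contact_force(): force on the tool from outside, world axes, zero at the start.
- current_moment(): the same for the moment, N m.
- current_width(): finger opening in m.
Only numpy, scipy, OpenCV 4.12 (cv2) and the standard library are available. Lean on these libraries where they do the work, as an engineer would, in place of code of your own. Each camera call takes 0.05 s, during which the arm holds its last target.

## Working session

There is one attempt and no reset: what is moved stays moved. The work goes in short steps, each a Python script; the robot and the scene stay as the last script left them, time stands still between calls to the robot, and variables do not carry over. Pictures are saved under pics/ and viewed, and the job is handed in when it is done.

```bash
ls; mkdir -p pics; python3 - <<'E'
from station import *
import cv2
print(current_clock(), current_width())
for n in ["scene","side","wrist"]:
    d=cams.get_image(n); cv2.imwrite(f"pics/{n}0.png",d["image"])
    print(n,d["fx"],d["fy"],d["cx"],d["cy"],d["D"]); print(d["world_from_camera"])
print(current_clock())
E
```

```text
pics
0.0 0.08531824755791707
scene 396.6794345047868 396.6794345047868 309.54858283938535 194.22259975425183 [0.01159771 0.         0.         0.         0.        ]
[[-0.69722531  0.36548268 -0.6166841  -0.00356631]
 [-0.71673295 -0.37109778  0.5904069   0.65538619]
 [-0.0130666   0.85364445  0.52069225  0.59799265]
 [ 0.          0.          0.          1.        ]]
side 392.2520867224249 392.2520867224249 321.0842329995978 195.81825714389575 [0.02664502 0.         0.         0.         0.        ]
[[ 0.84264654  0.26234655 -0.47023515  0.18252067]
 [-0.53834292  0.39169781 -0.74616334 -0.54741888]
 [-0.0115633   0.88189972  0.47129521  0.51219495]
 [ 0.          0.          0.          1.        ]]
wrist 290.0050190228818 290.0050190228818 317.84908871797467 198.49241318859907 [-0.01289563  0.          0.          0.          0.        ]
[[ 9.99998308e-01  9.09665789e-05  1.83717763e-03  6.49530914e-01]
 [-5.91841243e-04  9.61577033e-01  2.74534624e-01  6.94253527e-02]
 [-1.74161434e-03 -2.74535247e-01  9.61575460e-01  3.73085369e-01]
 [ 0.00000000e+00  0.00000000e+00  0.00000000e+00  1.00000000e+00]]
0.15
```

View pics/scene0.png

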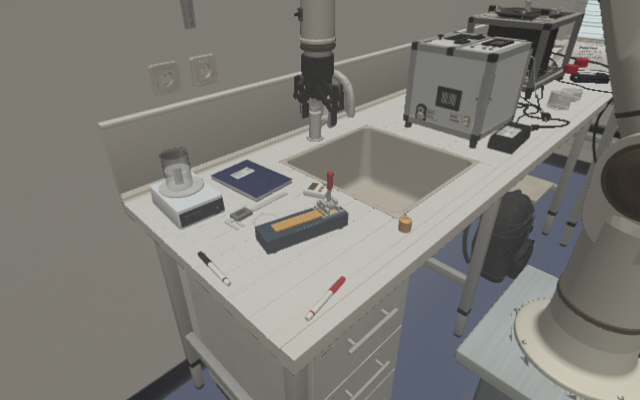

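View pics/side0.png

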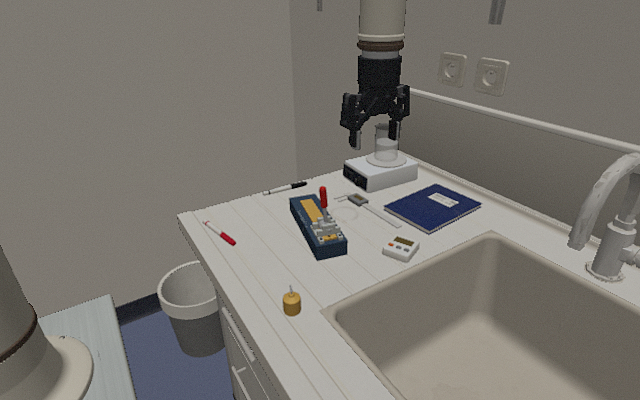

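View pics/wrist0.png

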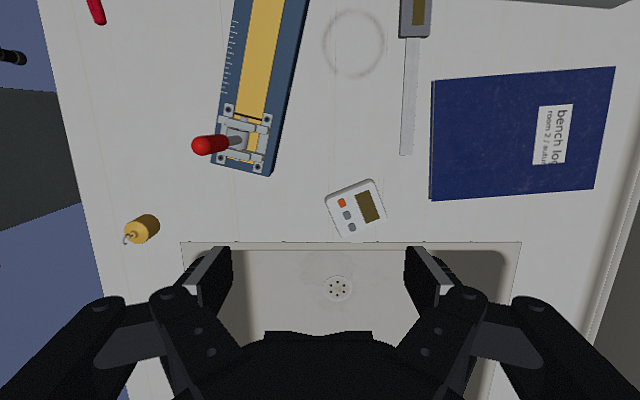

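```bash
cat > h.py <<'E'
from station import *
import cv2, numpy as np
def ray(d,uv):
    K=np.array([[d["fx"],0,d["cx"]],[0,d["fy"],d["cy"]],[0,0,1]])
    p=cv2.undistortPoints(np.array([[uv]],float),K,np.array(d["D"],float))[0,0]
    T=np.array(d["world_from_camera"])
    return T[:3,3], T[:3,:3]@np.array([p[0],-p[1],-1.0])
def onz(d,uv,z):
    o,v=ray(d,uv); return o+v*(z-o[2])/v[2]
def proj(d,P):
    T=np.array(d["world_from_camera"]); c=T[:3,:3].T@(np.array(P,float)-T[:3,3])
    K=np.array([[d["fx"],0,d["cx"]],[0,d["fy"],d["cy"]],[0,0,1]])
    q=np.array([[c[0],-c[1],-c[2]]])
    return cv2.projectPoints(q,np.zeros(3),np.zeros(3),K,np.array(d["D"],float))[0][0,0]
def crop(d,x0,x1,y0,y1,s,name):
    cv2.imwrite(name,cv2.resize(d["image"][y0:y1,x0:x1],None,fx=s,fy=s,interpolation=cv2.INTER_CUBIC))
def tri(d1,u1,d2,u2):
    a,v=ray(d1,u1); b,w=ray(d2,u2)
    s=np.linalg.lstsq(np.stack([v,-w],1),b-a,rcond=None)[0]
    p=a+s[0]*v;q=b+s[1]*w
    return (p+q)/2,np.linalg.norm(p-q)
E
python3 - <<'E'
from h import *
d=cams.get_image("wrist")
for uv in [(211,165),(270,176),(310,0)]: print(uv,onz(d,uv,.042))
crop(d,180,330,0,200,3.9,"pics/w0c.png")
s=cams.get_image("side"); crop(s,270,370,170,270,6,"pics/s0c.png")
s=cams.get_image("scene"); crop(s,240,370,160,260,6,"pics/sc0c.png")
E
```

```text
(211, 165) [0.5259077  0.01504125 0.042     ]
(270, 176) [0.59341845 0.00208213 0.042     ]
(310, 0) [0.64132461 0.18103949 0.042     ]
```

View pics/w0c.png

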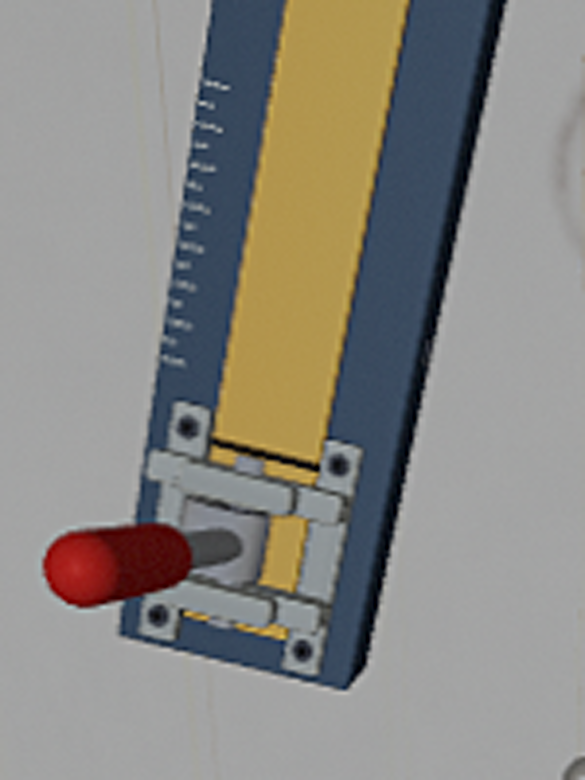

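View pics/s0c.png

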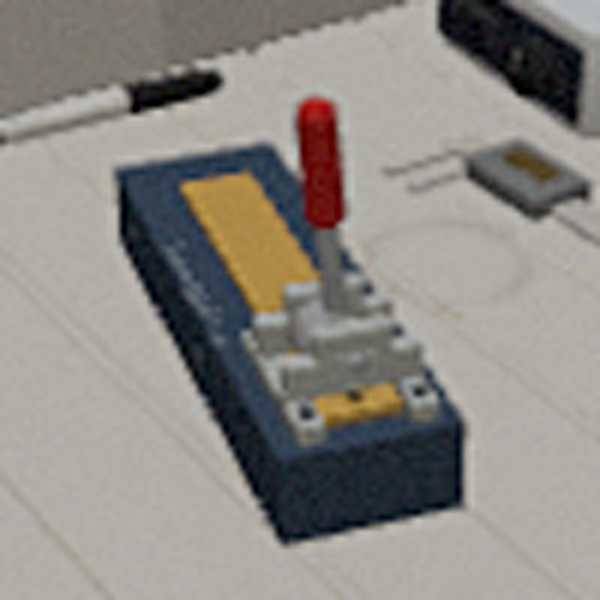

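View pics/sc0c.png

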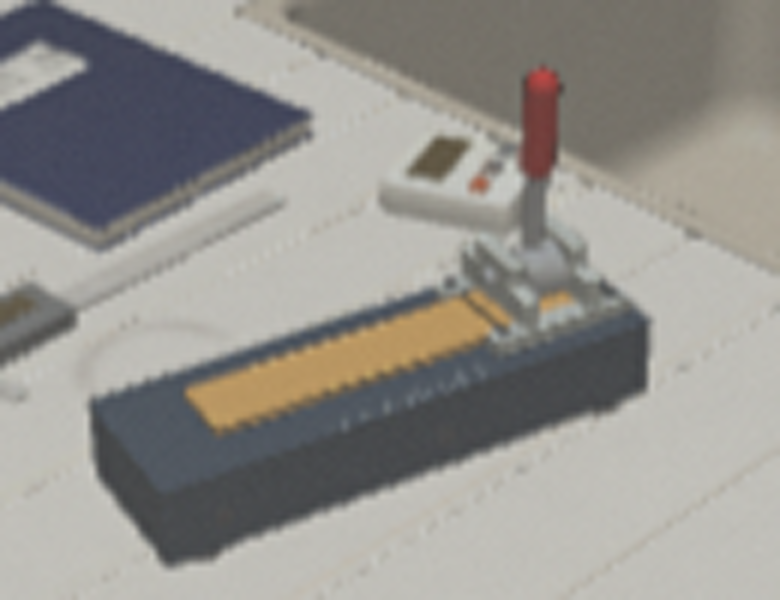

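```bash
python3 - <<'E'
from h import *
R=current_ee_rot(); print(np.round(R,3))
ctrl.movep([0.6,0.085,0.29],R)
hand.command_gripper(0.0,40)
print(current_clock(),current_width(),current_tcp_pos())
d=cams.get_image("wrist"); cv2.imwrite("pics/w1.png",d["image"])
np.save("w1.npy",d,allow_pickle=True)
E
```

```text
[[-0.001  1.     0.   ]
 [ 0.     0.    -1.   ]
 [-1.    -0.001 -0.   ]]
1.6 -0.00047967519224508177 [0.60001507 0.08502852 0.28999733]
```

View pics/w1.png

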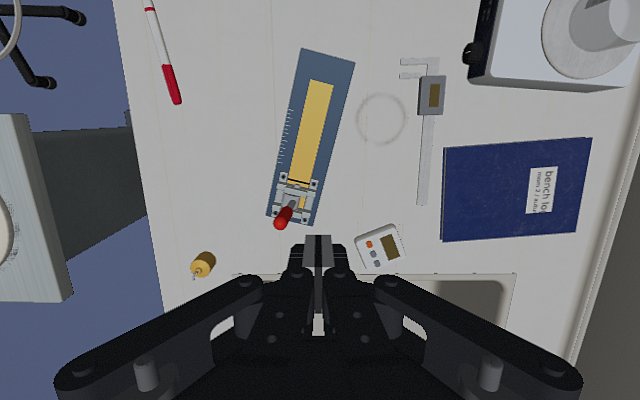

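```bash
python3 - <<'E'
from h import *
d=np.load("w1.npy",allow_pickle=True).item()
im=d["image"]; crop(d,255,365,40,240,3,"pics/w1c.png")
hsv=cv2.cvtColor(im,cv2.COLOR_BGR2HSV)
sel=np.zeros(im.shape[:2],np.uint8); sel[40:182,255:365]=1
br=((cv2.inRange(hsv,(15,90,120),(35,255,255))>0)&(sel>0)).astype(np.uint8)
n,l,st,_=cv2.connectedComponentsWithStats(br); k=1+np.argmax(st[1:,4]); br=(l==k).astype(np.uint8)
c=cv2.findContours(br,0,1)[0][0]; print("strip",st[k],cv2.minAreaRect(c))
# subpixel map to plane
def rect(mask,z):
    c=max(cv2.findContours(mask,0,cv2.CHAIN_APPROX_NONE)[0],key=cv2.contourArea).reshape(-1,2)
    P=np.array([onz(d,p,z)[:2] for p in c]); 
    r=cv2.minAreaRect((P*1000).astype(np.float32)); return r,cv2.boxPoints(r)
print(rect(br,.047))
bl=((cv2.inRange(hsv,(95,60,40),(125,255,160))>0)).astype(np.uint8)
s2=np.zeros_like(sel); s2[35:235,255:365]=1; bl&=s2
bl=cv2.morphologyEx(bl|br,cv2.MORPH_CLOSE,np.ones((3,3),np.uint8))
print(rect(bl,.042))
v=im.copy(); v[bl>0]=(0,255,0); v[br>0]=(0,0,255); d["image"]=v; crop(d,255,365,40,240,3,"pics/w1m.png")
a=cv2.imread("pics/w1c.png");b=cv2.imread("pics/w1m.png"); cv2.imwrite("pics/w1cm.png",np.hstack([a,b]))
E
```

```text
strip [ 288   79   45  103 2348] ((309.9278564453125, 130.8065643310547), (23.820091247558594, 101.34990692138672), 13.240518569946289)
(((588.6776123046875, 132.8427276611328), (128.755859375, 30.344440460205078), 75.96472930908203), array([[558.34546,  74.06625],
       [587.78406,  66.70715],
       [619.00977, 191.6192 ],
       [589.57117, 198.9783 ]], dtype=float32))
(((585.2005615234375, 118.39215850830078), (223.2055206298828, 68.58247375488281), 75.95982360839844), array([[524.85864 ,  18.442566],
       [591.39233 ,   1.804306],
       [645.5425  , 218.34175 ],
       [579.0088  , 234.98001 ]], dtype=float32))
```

View pics/w1cm.png

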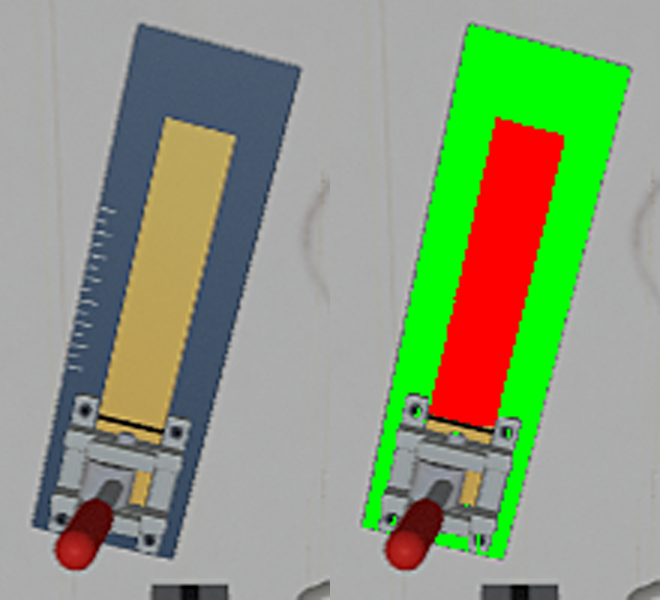

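```bash
cat >> h.py <<'E'
a=np.radians(14.04); xb=np.array([-np.sin(a),-np.cos(a),0]); yb=np.array([np.cos(a),-np.sin(a),0])
E0=np.array([.5852,.1184,0])+.1125*xb
def W(x,y,z): return E0+xb*x+yb*y+np.array([0,0,z])
RB=np.stack([[0,0,-1.],yb,xb],1)
E
python3 - <<'E'
from h import *
d=np.load("w1.npy",allow_pickle=True).item()
print("E0",E0,"hook~",onz(d,(203,265),0.02))
ctrl.movep(W(-.215,0,.12),RB)
ctrl.line_to(W(-.215,0,.0444),speed=.06)
f0=current_contact_force()
r=ctrl.line_to(W(-.150,0,.0444),speed=.04)
print(r,current_tcp_pos()-W(-.150,0,.0444),current_contact_force()-f0,current_clock())
s=cams.get_image("side"); crop(s,270,370,170,270,6,"pics/s2c.png")
E
```

```text
E0 [0.55790759 0.00926076 0.        ] hook~ [ 0.41714815 -0.07317203  0.02      ]
False [7.95186784e-05 1.28037724e-04 5.25986189e-05] [0.32073905 1.01184173 1.50127918] 5.7
```

View pics/s2c.png

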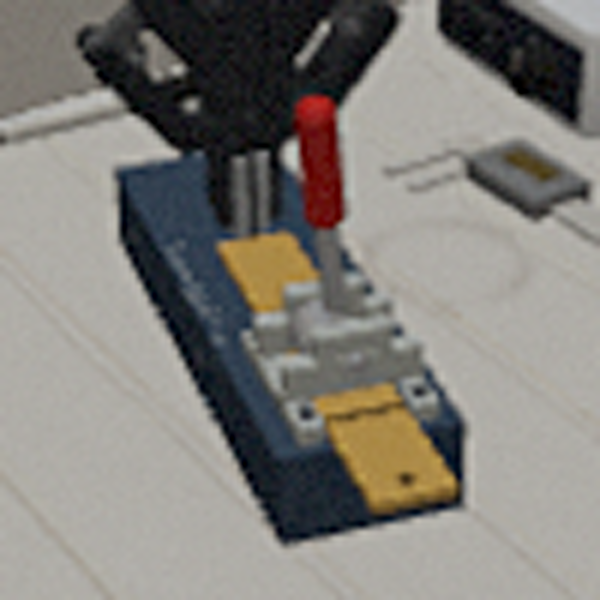

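```bash
python3 - <<'E'
from h import *
ctrl.line_to(W(-.156,0,.0450),speed=.1)
ctrl.line_to(W(-.156,0,.21),speed=.2)
ctrl.movep(W(.07,0,.21),RB)
d=cams.get_image("wrist"); np.save("w2.npy",d,allow_pickle=True); cv2.imwrite("pics/w2.png",d["image"])
print(current_clock())
p=proj(d,W(0,0,.042)); print(p)
x,y=int(p[0]),int(p[1]); crop(d,x-80,x+80,max(0,y-80),y+70,4,"pics/w2c.png"); print(x-80,max(0,y-80))
E
```

```text
7.925
[318.10235833 117.42871288]
238 37
```

View pics/w2c.png

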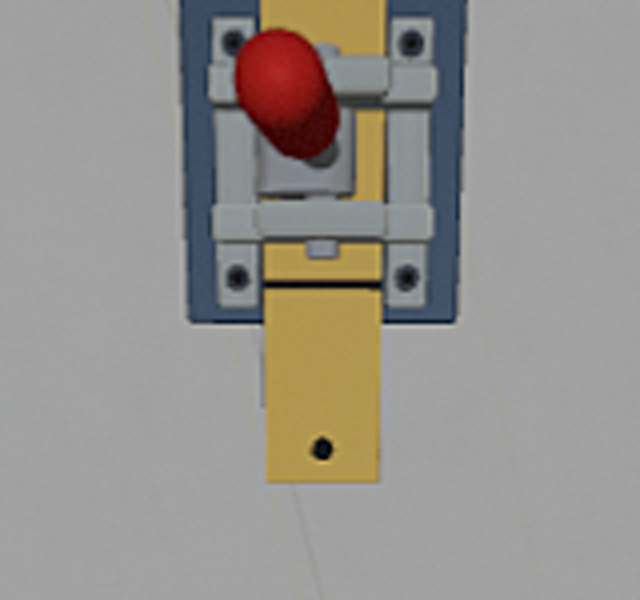

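```bash
cat >> h.py <<'E'
def measure(d):
    g=cv2.cvtColor(d["image"],cv2.COLOR_BGR2GRAY).astype(float); 
    u0,v0=proj(d,W(0,0,.042)); 
    def step(cols,lo,hi):   # strongest gradient row, subpixel
        p=g[lo:hi,cols].mean(1); q=np.abs(np.diff(p)); k=int(np.argmax(q)); s=slice(max(0,k-2),k+3)
        return lo+(np.arange(len(q))[s]*q[s]).sum()/q[s].sum()+.5
    B=lambda P:np.array([(P-E0)@xb,(P-E0)@yb])*1000
    v=int(v0)
    eL=step(slice(288,300),v-5,v+9); eR=step(slice(340,350),v-5,v+9)
    L=B(onz(d,(294,eL),.042)); Rr=B(onz(d,(345,eR),.042))
    ed=(L[0]+Rr[0])/2
    lo,hi=v-16,v+14; dark=np.clip(120-g[lo:hi,308:330].mean(1),0,None); print(np.round(g[lo:hi,308:330].mean(1)).astype(int))
    vl=lo+(np.arange(hi-lo)*dark).sum()/dark.sum()
    ln=B(onz(d,(319,vl),.047))
    print("edge",L,Rr,"line",ln,"row",vl,"gap line-edge mm",ln[0]-ed)
    vf=step(slice(310,328),v+28,v+75); print("front end",B(onz(d,(319,vf),.047))[0]-ed)
E
python3 - <<'E'
from h import *
d=np.load("w2.npy",allow_pickle=True).item(); measure(d)
E
```

```text
[131 150 151 151 156 137  40   3 129 156 152 150 150 150 150 150 150 150
 150 150 150 150 150 150 150 150 150 150 150 150]
edge [ -0.07385927 -24.88644013] [-0.15233469 27.77142369] line [-9.5799407   0.88801397] row 107.59375722543352 gap line-edge mm -9.466843717776264
front end 34.25307742733154
```

```bash
sed -i 's/step(slice(310,328)/step(slice(308,313)/' h.py; python3 - <<'E'
from h import *
ctrl.movep(W(-.160,0,.21),RB)
ctrl.line_to(W(-.160,0,.0444),speed=.15)
ctrl.line_to(W(-.1405,0,.0444),speed=.025)
print(current_tcp_pos()-W(-.1405,0,.0444))
ctrl.line_to(W(-.150,0,.0450),speed=.1)
ctrl.line_to(W(-.156,0,.21),speed=.2)
ctrl.movep(W(.07,0,.21),RB)
d=cams.get_image("wrist"); np.save("w3.npy",d,allow_pickle=True); measure(d)
print(current_clock())
crop(d,238,398,37,187,4,"pics/w3c.png")
for n in ["side","scene"]:
    s=cams.get_image(n); np.save(n+"3.npy",s,allow_pickle=True)
    p=proj(s,W(-.02,0,.08)).astype(int); print(n,p-50); crop(s,p[0]-50,p[0]+50,p[1]-50,p[1]+50,6,f"pics/{n}3c.png")
E
```

```text
[ 2.13514190e-04 -5.71730801e-05  1.51319958e-04]
[130 150 150 150 149 149 149 150 149 150 149 150 149 150 156 136  31   3
 130 156 151 149 149 150 149 149 150 149 149 150]
edge [  0.05940377 -24.88236138] [-0.12289742 27.78198924] line [0.14250874 0.91739422] row 117.56670341786108 gap line-edge mm 0.17425556568350714
front end 50.12848742487908
13.2
side [278 172]
scene [284 145]
```

View pics/w3c.png

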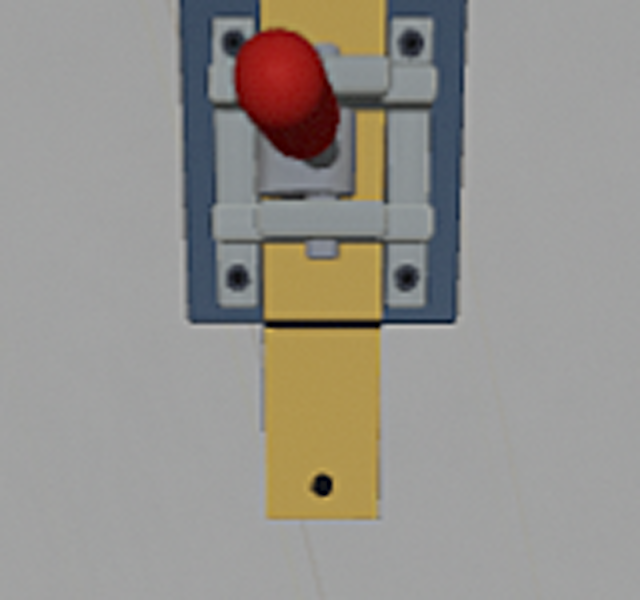

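View pics/scene3c.png

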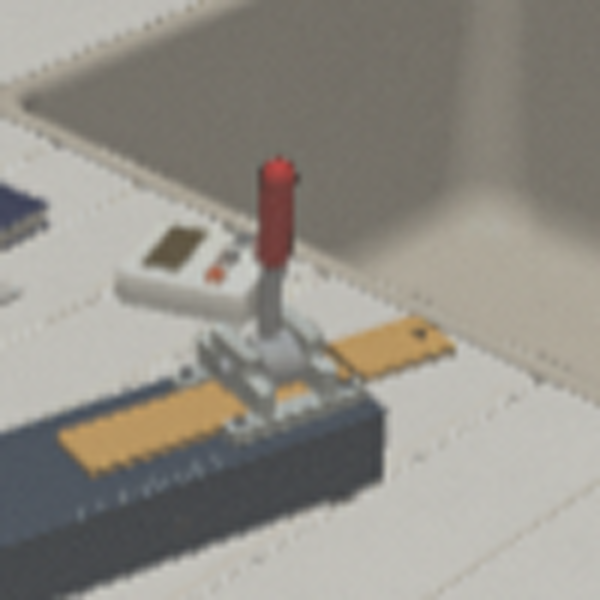

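View pics/side3c.png

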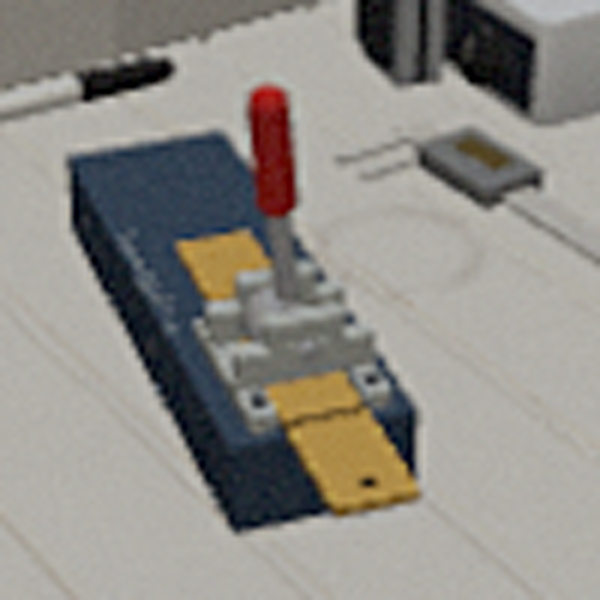

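```bash
python3 - <<'E'
from h import *
s=np.load("side3.npy",allow_pickle=True).item(); c=np.load("scene3.npy",allow_pickle=True).item()
P,e=tri(s,(322.7,187.8),c,(330.3,172.5)); b=np.array([(P-E0)@xb,(P-E0)@yb,P[2]])*1000
print("tip",b,e*1e3,"theta",np.arctan2(-b[1],b[2]-62))
pin=W(-.038,0,.062); hw=.012; ez=np.array([0,0,1.])
def T(th,r,d=0): return pin+r*(-np.sin(th)*yb+np.cos(th)*ez)+(.0075+d)*(np.cos(th)*yb+np.sin(th)*ez)+hw*yb
ctrl.movep(W(.05,.06,.21),RB)
ctrl.movep(W(-.038,.06,.20),RB)
p=T(.0,.08); ctrl.line_to(W(-.038,.055,p[2]),speed=.15)
f0=current_contact_force()
for th in np.linspace(.1,1.3,7):
    hit=ctrl.line_to(T(th,.08-.005*th/1.57),speed=.08,until_force=35)
    print(round(th,2),hit,np.round(current_contact_force()-f0,1),current_clock())
    if hit: break
s=cams.get_image("side"); p=proj(s,W(-.02,0,.08)).astype(int); crop(s,p[0]-50,p[0]+50,p[1]-50,p[1]+50,6,"pics/side4c.png")
E
```

```text
tip [-37.14443244  -6.56468517 153.15138444] 1.944857122007012 theta 0.07189545669421023
0.1 False [-0.3 -0.7  0.1] 15.3333
0.3 False [-0.9 -0.4  0.9] 15.6833
0.5 False [-0.8 -0.4 -0.5] 16.0333
0.7 False [-0.5  0.5  0. ] 16.375
0.9 False [-0.1 -0.8  0.1] 16.7167
1.1 False [-0.4 -0.2  0.4] 17.0583
1.3 False [ 0.  -0.7  0.9] 17.4
```

View pics/side4c.png

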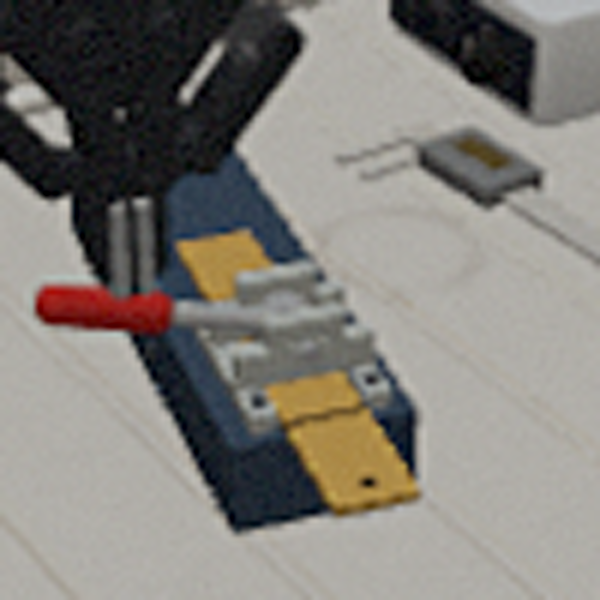

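```bash
python3 - <<'E'
from h import *
pin=W(-.038,0,.062); hw=.012; ez=np.array([0,0,1.])
def T(th,r,d=0): return pin+r*(-np.sin(th)*yb+np.cos(th)*ez)+(.0075+d)*(np.cos(th)*yb+np.sin(th)*ez)+hw*yb
f0=current_contact_force()
for th in [1.42,1.52]:
    hit=ctrl.line_to(T(th,.076),speed=.05,until_force=35)
    print(th,hit,np.round(current_contact_force()-f0,1),current_tcp_pos()[2])
p=T(1.57,.076)
for dz in [0,-.003,-.006,-.009]:
    hit=ctrl.line_to(p+ez*dz,speed=.02,until_force=25)
    print(dz,hit,np.round(current_contact_force()-f0,1),current_tcp_pos()[2],current_clock())
    if hit: break
s=cams.get_image("side"); q=proj(s,W(-.02,0,.08)).astype(int); crop(s,q[0]-50,q[0]+50,q[1]-50,q[1]+50,6,"pics/side5c.png")
E
```

```text
1.42 False [0.4 1.2 0.5] 0.0808946978551896
1.52 False [-0.7 -0.2 -0.2] 0.07304649443997059
0 False [-3.3  0.   7.3] 0.0699345517698003 18.425
-0.003 True [-5.1 -1.  14. ] 0.06965780716871434 18.6333
```

View pics/side5c.png

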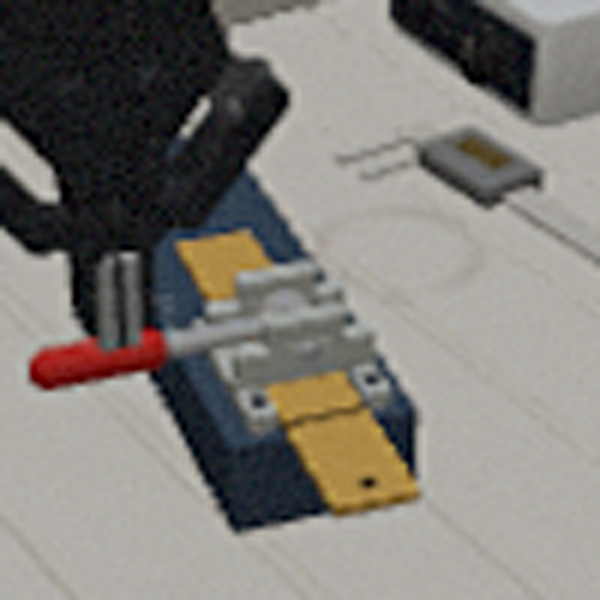

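```bash
python3 - <<'E'
from h import *
P=current_tcp_pos(); ctrl.line_to(P+np.array([0,0,.13]),speed=.15)
ctrl.movep(W(.07,0,.21),RB)
d=cams.get_image("wrist"); measure(d); print(current_clock())
cv2.imwrite("pics/w6.png",d["image"])
s=cams.get_image("side"); q=proj(s,W(-.02,0,.08)).astype(int); crop(s,q[0]-50,q[0]+50,q[1]-50,q[1]+50,6,"pics/side6c.png")
c=cams.get_image("scene"); p2=proj(c,W(-.02,0,.08)).astype(int); crop(c,p2[0]-50,p2[0]+50,p2[1]-50,p2[1]+50,6,"pics/scene6c.png"); print(q-50,p2-50)
cv2.imwrite("pics/side6.png",s["image"])
E
python3 -c "
import cv2,numpy as np
cv2.imwrite('pics/both6.png',np.hstack([cv2.resize(cv2.imread('pics/side6c.png'),(400,400)),cv2.resize(cv2.imread('pics/scene6c.png'),(400,400))]))"
```

```text
[146 150 150 150 150 150 150 150 150 150 150 150 150 152 161 104  23   2
 166 155 150 150 150 150 150 150 150 150 150 150]
edge [ 6.86109589e-04 -2.50917536e+01] [ 0.14800782 27.23990444] line [0.27191723 0.55774597] row 114.44398340248962 gap line-edge mm 0.19757027098029722
front end 49.61345191238181
20.325
[278 172] [284 145]
```

View pics/w6.png

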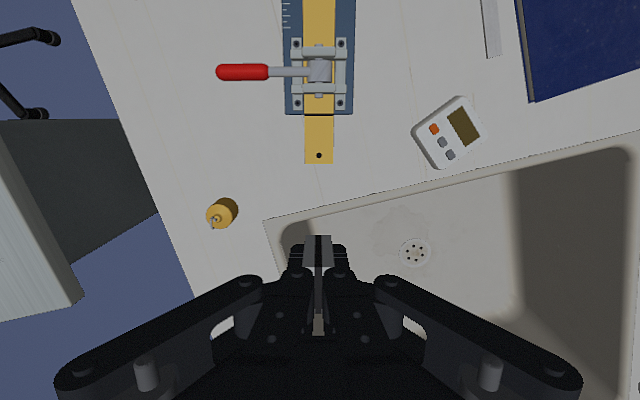

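View pics/both6.png

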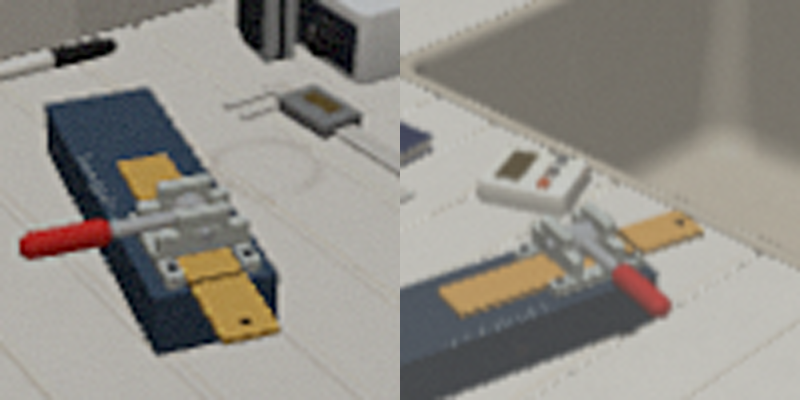

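```bash
python3 - <<'E'
from h import *
ctrl.wait(.3); print(workorder.job_done(),current_clock())
E
```

```text
the job is handed in; nothing more can be done
the job is handed in; nothing more can be done
```

The strip is set with its gauge line over the block's front edge, clamped there, and the job was handed in at about 21 s on the robot's clock.

- **Strip:** I pushed it from the tail in two strokes with the shut fingertips, checking the gap to the edge between strokes. After clamping, the wrist picture puts the gauge line 0.2 mm past the edge. That is the same as before clamping, so the clamp did not shift it. The front end sticks out 49.6 mm, where 50 mm is ideal.
- **Clamp:** I swung the lever over and pressed it down until it met firm resistance at a fingertip height of 69.7 mm. A level lever at its stop should give 69.5 mm. In the last pictures it stayed level after I let go.
- **Surroundings:** The hook weight and timer look undisturbed in the last pictures, and so does the part of the caliper in view. I judged this by eye and took no position measurements. The red marker was out of view in the final pictures I looked at, though the arm never went near it. The arm ended clear, with the fingertips 210 mm above the bench.

No check failed. The one weak reading was the starting lever angle: the two camera views disagreed by about 2 mm, which did not affect the push.

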